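# Complete the box-spanner clip rail and lock it

## Robot

A 6-joint arm with a two-finger parallel gripper is mounted at the origin on the work surface. World frame = base frame: x ahead of the robot, y to its left, z up, the work surface at z = 0. Lengths are in m, angles in degrees, forces in N, time in s.
With the tool pointing down it reaches from about 0.35 to 0.875 m from the base axis. Payload 4.2 kg.
Tool frame: the origin (TCP) lies on the centre line of the jaws, within the pads' length; the fingertips stand 19 mm ahead of it and the grasp point (between the pads) is the TCP; z points along the fingers, y is the line along which they close (so a half turn about z gives the same grasp; the last joint's range is limited). The gripper opens to 87 mm and grips with 3 to 60 N. Pads are 19 mm wide; open, the fingers measure 117 mm over their backs; the gripper's body (75 mm by 190 mm) begins 51 mm behind the grasp point.
Start: joints at [14.817, 22.042, 0.453, 0, -68.411, -14.817], TCP at [0.625, 0, 0.242] pointing down, gripper open.
Joint ranges: [-179.83, 179.83], [-69.29, 118.12], [-61.27, 80.66], [-181.25, 117.63], [-171.15, -9.14], [-177.46, 177.46]. Speed limits (degrees/s): [159.86, 159.86, 180, 180, 180, 180].

## Interface

Orientations are given as a 3x3 rotation matrix whose columns are the frame's x, y, z axes.
In Python, from station import sense, capture, finish_job, search_frame, masks_of gives the robot as it stands.
- The arm moves only by the tool drive_tool, never from a script. Its argument "rows" is a list of rows, each a list of 7 numbers: the opening in per cent of the stroke, from 0 (shut) to 100 (fully open), then the shift along the world's x, y, z in mm, then the turn, a rotation vector about the world's x, y, z in rad. In form: [[fingers, dx, dy, dz, wx, wy, wz], ...]. A call has 1 to 5 rows; each row shifts and turns the commanded pose from where the row before left it; what a row does not reach is not made up. A row lasts 1/12 s, in which the tool goes at most 41.7 mm and 7.16 degrees, less where a joint would pass 70% of its speed; a pose out of reach is approached as far as the arm can. A call is refused whole if a number of a shift passes 41.7 or a number of a turn 0.125, either way. A call with a gripper value outside its range is refused whole. The fingers move at their own pace and stop on an object; the grip force is fixed at half the most. Time passes only in rows, so rows that do not move let the fingers close. It gives the time, the measured TCP pose, the force, the opening and the grip force at its end, in the units of the state.
- sense(): the state, without advancing time (a new reading comes with each control period).
- capture(name): name is "scene" or "side" or "wrist"; returns a dict with "frame" (480x640x3 uint8, red, green, blue), "z_map" (480x640 float32, m along the optical axis (not along the pixel's ray), 0 where there is no reading), "fx", "fy", "cx", "cy" (pixels), "R" (3x3) and "t" (3): a world point X has camera coordinates R X + t; the wrist camera has in their place "T_tool_cam" (4x4, takes a point from camera to tool coordinates, whose origin is the TCP and whose axes are the flange's). Camera axes: x right, y down, z forward; pixel columns grow to the right and rows downward; lengths in m; the calibration is good to about 2 mm. A picture is of the moment at which its call begins: read the wrist's pose just before it.
- finish_job(): hands the job in; it is judged then, once.
Trained networks look in a picture, given as the dict that the camera call returned (one of the last four; its "shot" number tells which), for a name from the list of things; names that differ only in an ending like _2 or _b are one class to them, and where a whole thing is asked for, a point or a joint stands for the part that bears it (a point fixed in the world has none). Each returns a list of dicts, best first, with "p" (0 to 1); they miss things now and then, are a little off and sometimes report something else, mostly with a low value. They report only what shows in the picture. A call takes as long as a camera call. They do not tell look-alikes from the thing itself.
- search_frame(label, picture): "xy" ([column, row] in pixels, amid what is visible of it).
- masks_of(label, picture): "region" (480x640 bool, what is visible of it) and "xy" ([column, row] in pixels, amid what is visible of it).
The state is a dict: "time_s": time; "joints": joint angles; "joint_velocities": joint speeds; "effort": joint torques, N m; "tcp_pos": TCP position; "ee_rot": TCP orientation; "wrist_force": force on the tool from outside, world axes, zero at the start; "moment": the same for the moment, N m; "gripper_width": opening from 0.0 (shut) to 1.0 (fully open); "gripper_force": force on a finger pad.
Only numpy, scipy, OpenCV 4.12 (cv2) and the standard library are available. Lean on these libraries where they do the work, as an engineer would, in place of code of your own. Each camera call takes 0.05 s, during which the arm holds its last target. There are 200 camera calls.

## Task

Put the two box spanners that lie on the bench back on the clip rail: press each one down into its own free pair of spring clips until it clicks fully home, so that all four run in size order. Then lock the rail by turning its winged knob clockwise as far as it goes. Leave the two spanners already on the rail in their clips, and leave the tin, blower, screwdriver and bored steel block where they are.

Things in the scene. Friction and masses are not known exactly. Their poses are not given: they have to be found in the camera images.
- rail: Clip rail on the bench, fixed: aluminium bar 76 x 268 x 10 mm high. Origin: centre of underside; x across the bar, y along it. Spanners lie across it (along x). At y = -105 mm stands the winged knob, then the clip pairs for shanks of 16 mm (y = -60), 20 (y = -8), 24 (y = 46) and 28 mm (y = 102). Between the two clips of a pair only the deck lies below: 10 mm high, a 1.2 mm locking strip on it.
- spanner_20: Tubular steel box spanner, one of two loose on the bench: 120 mm long, round shank 20 mm in diameter, at each end a hexagon 20 mm long, 22 mm across flats. Origin on its axis at mid-length; x along the axis. Lies on a flat, axis 11 mm above the bench. 70 to 140 g. Either way round will do.
- spanner_24: The larger of the two loose box spanners: 135 mm long, round shank 24 mm in diameter, hexagonal ends 22 mm long, 26 mm across flats. Origin on its axis at mid-length; x along the axis. Lies on a flat, axis 13 mm above the bench. 100 to 200 g. Either way round will do.
- spanner_16: The smallest box spanner (shank 16 mm, 105 mm long, hexagonal ends 18 mm across flats), already in its clips next to the winged knob. Origin on its axis at mid-length, 24 mm above the bench; x along the axis.
- spanner_28: The largest box spanner (shank 28 mm, 150 mm long, hexagonal ends 30 mm across flats), already in its clips at the far end of the rail from the knob. Origin on its axis at mid-length, 30 mm above the bench; x along the axis.
- clip_20 (a point): Where the middle of the 20 mm spanner's axis lies when seated: 26 mm above the bench, spanner along this point's x (= rail's x). Its two U-shaped spring-steel clips stand at x = -25 and +25 mm, each 12 mm wide along x, leaving 38 mm between for fingers. Beside the seated shank 34 mm is free to the 16 mm spanner, 32 mm to the 24 mm one. Clips as described at clip_24.
- clip_24 (a point): The same for the 24 mm spanner: 28 mm above the bench; 32 mm free beside it to the 20 mm spanner's shank, 30 mm to the 28 mm one. Clips open upward: mouth 2 mm wider than the shank each side, throat 4.4 mm narrower than the shank in all, top 17 mm above the seated axis. About 8 to 15 N straight down snaps a spanner in past the throat onto its saddle; its weight alone does not.
- lock (a joint): Angle of the winged knob about its upright axis, rad. At 0 (unlocked) the wings point across the rail, along its x; grows as the knob turns clockwise seen from above, to a stop at 1.57, where the wings lie in line with the rail. Stays where left (friction about 0.06 N m). It draws the locking strip along.
- knob_grip (a point): On the winged knob's axis, 31 mm above the bench, at a good height to pinch. The wings form a blade 52 mm tip to tip, 9 mm thick, from 22 mm above the bench to 40 mm (44 at the tips); this point's x lies along the blade and turns with it. The 16 mm spanner's shank is 37 mm from the axis, 11 mm from a passing wing tip. The knob's round foot, 30 mm across, is 15 mm high.
- tin: Bystander: round dull tin, 91 mm across, 88 mm high. Origin at the centre of its underside.
- blower: Bystander: rubber bulb blower standing on its base, 58 mm across, 95 mm high with its brass nozzle. Origin at the centre of its underside.
- driver: Bystander: screwdriver with a wooden handle, 180 mm long, lying on the bench. Origin on the bench under its middle; x along it.
- bore_block: Bystander: steel block with round bores, 120 x 90 x 32 mm. Origin at the centre of its underside.
Things that resemble listed ones, but are neither listed nor needed, are in the scene too. What is shaped like the spanner_24 but green, orange or pink is not meant.

How it is judged:
By the outcome, as a careful person would: the job done as asked, in the order asked, and still so for the second after the job is handed in, with the robot touching nothing.
It also fails if it takes over 64 s, if anything falls off the work surface, if the arm or the gripper's body presses on something with over 40 N, if the wrist force passes 120 N, or if a joint passes its speed limit or range.

## Working session

There is one attempt and no reset: what is moved stays moved. The work goes in short steps, Python scripts to look and compute and a tool call to move; the robot and the scene stay as the last step left them, time stands still between calls to the robot, and variables do not carry over. Pictures are saved under pics/ and viewed, at most 10 in all, crops included, and the job is handed in when it is done.

Besides the shell and the picture viewer there is one more tool, called after "Emit:" as name(argument=value, ...), one argument or row to a line, values as JSON. drive_tool: Moves the arm, as the interface text tells. Its arguments: {"type":"object","properties":{"rows":{"type":"array"}},"required":["rows"]}

```bash
mkdir -p pics; ls; cat > h.py <<'E'
import numpy as np, cv2
from station import sense, capture, finish_job, search_frame, masks_of
def save(n,p,crop=None,s=1):
    f=p["frame"][:,:,::-1]
    if crop: f=f[crop[1]:crop[3],crop[0]:crop[2]]
    cv2.imwrite("pics/"+n,cv2.resize(f,None,fx=s,fy=s))
def world(p,uv,z=None,st=None):
    """pixels -> world points; z: cut with plane z, else use z_map"""
    uv=np.atleast_2d(uv).astype(float)
    if "R" in p: R=np.array(p["R"]).T; o=-R@np.array(p["t"])
    else:
        T=np.array(p["T_tool_cam"]); E=np.array(st["ee_rot"]); R=E@T[:3,:3]; o=E@T[:3,3]+np.array(st["tcp_pos"])
    d=np.c_[(uv[:,0]-p["cx"])/p["fx"],(uv[:,1]-p["cy"])/p["fy"],np.ones(len(uv))]@R.T
    if z is None:
        k=p["z_map"][uv[:,1].astype(int),uv[:,0].astype(int)]; 
    else: k=(z-o[2])/d[:,2]
    return o+d*k[:,None]
E
python3 - <<'E'
from h import *
for c in("scene","side"):
    p=capture(c); save(c+"0.png",p)
    for l in("rail","spanner_20","spanner_24","spanner_16","spanner_28","lock","tin","blower","driver","bore_block"):
        for m in masks_of(l,p)[:4]:
            v,u=np.nonzero(m["region"]); 
            uv=np.c_[u,v]; uv=uv[p["z_map"][v,u]>0]
            if len(uv)==0: continue
            w=world(p,uv); top=np.percentile(w[:,2],95)
            r=cv2.minAreaRect(w[:,:2].astype(np.float32)*1000)
            print(c,l,round(m["p"],2),np.round(m["xy"]),len(uv),np.round(np.median(w,0),3),round(top,3),np.round(r[0]),np.round(r[1]),round(r[2]))
E
```

```text
pics
scene rail 0.59 [361. 293.] 3226 [0.631 0.145 0.012] 0.04 [611. 151.] [116. 272.] 3
scene spanner_20 0.82 [344. 221.] 558 [0.397 0.085 0.021] 0.028 [383.  89.] [132.  58.] 82
scene spanner_20 0.81 [241. 249.] 587 [ 0.538 -0.147  0.022] 0.028 [ 530. -148.] [ 30. 136.] 65
scene spanner_20 0.7 [195. 168.] 397 [ 0.238 -0.354  0.02 ] 0.027 [ 237. -357.] [135.  32.] 83
scene spanner_20 0.7 [418. 233.] 561 [0.435 0.262 0.022] 0.028 [417. 261.] [ 50. 138.] 30
scene spanner_24 0.82 [344. 221.] 558 [0.397 0.085 0.021] 0.028 [383.  89.] [132.  58.] 82
scene spanner_24 0.81 [241. 249.] 587 [ 0.538 -0.147  0.022] 0.028 [ 530. -148.] [ 30. 136.] 65
scene spanner_24 0.7 [195. 168.] 397 [ 0.238 -0.354  0.02 ] 0.027 [ 237. -357.] [135.  32.] 83
scene spanner_24 0.7 [418. 233.] 561 [0.435 0.262 0.022] 0.028 [417. 261.] [ 50. 138.] 30
scene spanner_16 0.82 [344. 221.] 558 [0.397 0.085 0.021] 0.028 [383.  89.] [132.  58.] 82
scene spanner_16 0.81 [241. 249.] 587 [ 0.538 -0.147  0.022] 0.028 [ 530. -148.] [ 30. 136.] 65
scene spanner_16 0.7 [195. 168.] 397 [ 0.238 -0.354  0.02 ] 0.027 [ 237. -357.] 
[... 2284 characters left out ...]
r_28 0.73 [273. 262.] 286 [0.623 0.094 0.029] 0.034 [619.  90.] [111.  64.] 34
side spanner_28 0.73 [459. 208.] 304 [ 0.23  -0.346  0.021] 0.027 [ 226. -391.] [204.  37.] 78
side lock 0.71 [277. 249.] 207 [0.63  0.05  0.033] 0.044 [640.  33.] [ 45. 107.] 30
side lock 0.52 [236. 210.] 1379 [ 0.78  -0.062  0.061] 0.089 [ 827. -160.] [ 96. 250.] 29
side tin 0.8 [239. 210.] 1361 [ 0.78  -0.062  0.061] 0.089 [ 830. -107.] [ 88. 178.] 64
side blower 0.9 [273. 194.] 342 [ 0.737 -0.206  0.036] 0.058 [ 749. -214.] [44. 66.] 85
side driver 0.65 [199. 260.] 444 [0.792 0.133 0.018] 0.027 [803. 153.] [179.  51.] 88
side bore_block 0.59 [293. 394.] 4228 [0.459 0.458 0.031] 0.034 [470. 433.] [124. 140.] 84
```

View pics/scene0.png

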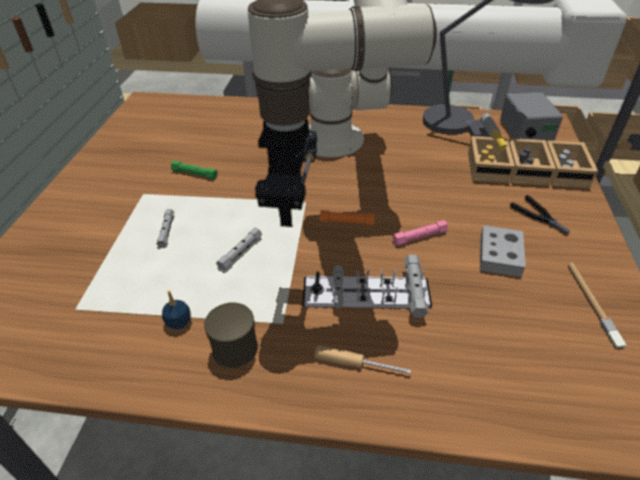

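View pics/side0.png

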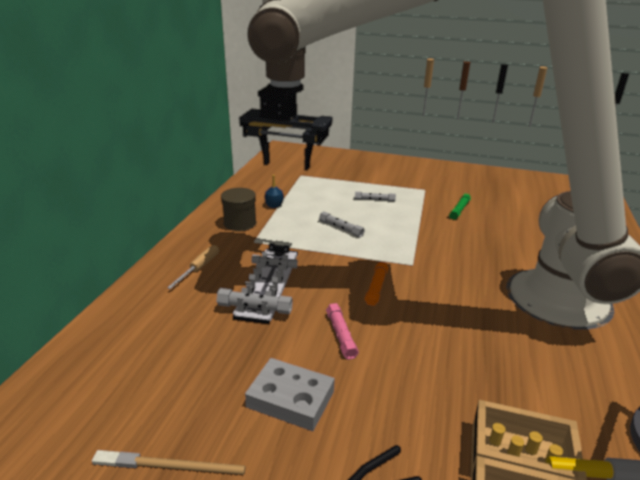

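The scene view shows the rail at (365,292) with its knob at the left end (317,288), the 16 spanner at (338,285) and the 28 spanner at (417,287). The grey loose spanners lie on the paper: the 24 at (240,249) and the 20 at (165,228). Green, orange and pink are decoys.

```bash
python3 - <<'E'
from h import *
p=capture("scene")
def fit(box,zlo=.006,zhi=.05):
    u,v=np.meshgrid(np.arange(box[0],box[2]),np.arange(box[1],box[3])); uv=np.c_[u.ravel(),v.ravel()]
    uv=uv[p["z_map"][uv[:,1],uv[:,0]]>0]; w=world(p,uv); w=w[(w[:,2]>zlo)&(w[:,2]<zhi)]
    r=cv2.minAreaRect(w[:,:2].astype(np.float32)*1000)
    print(len(w),np.round(np.median(w,0),3),round(np.percentile(w[:,2],97),4),np.round(r[0]),np.round(r[1]),round(r[2],1)); return w
fit((210,222,270,275)); fit((150,205,180,250)); fit((300,262,440,320),.006,.06); fit((402,250,430,320),.03,.06)
st=sense(); q=capture("wrist"); save("w0.png",q); print(np.round(q["T_tool_cam"],3),q["fx"],q["cx"],q["cy"],np.round(st["tcp_pos"],4),np.round(st["ee_rot"],3))
print(world(q,[[0,0],[639,0],[0,479],[639,479]],0,st).round(3))
E
```

```text
585 [ 0.537 -0.146  0.023] 0.0284 [ 522. -141.] [128. 151.] 85.7
329 [ 0.48  -0.346  0.02 ] 0.0241 [ 473. -344.] [128.  37.] 10.7
4286 [0.63  0.163 0.013] 0.0458 [635. 155.] [147. 273.] 12.2
839 [0.617 0.251 0.043] 0.0481 [611. 253.] [152.  35.] 6.2
[[ 0.001 -0.969 -0.248  0.067]
 [ 1.     0.001 -0.     0.001]
 [ 0.001 -0.248  0.969 -0.144]
 [ 0.     0.     0.     1.   ]] 344.8687859362462 315.9599691885102 240.43896509073159 [0.625  0.     0.2416] [[-0. -1.  0.]
 [-1.  0.  0.]
 [-0. -0. -1.]]
[[ 0.934 -0.211  0.   ]
 [ 0.309 -0.211  0.   ]
 [ 1.067  0.377  0.   ]
 [ 0.172  0.376  0.   ]]
```

View pics/w0.png

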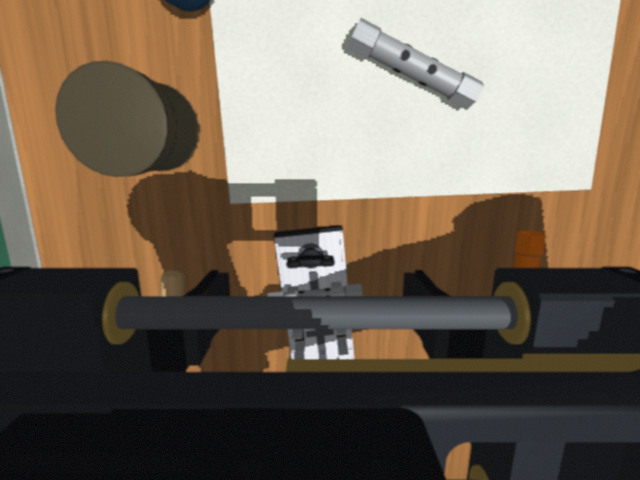

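The wrist view shows spanner_24 whole at (347–480, 20–108), and the knob at (311,257) with its wings across the rail.

```bash
cat >> h.py <<'E'
def span(q,st,c,rad,zlo,zhi=.06,verbose=True):
    """fit of the points with zlo<z<zhi within rad of c: centre (mm), size, axis angle of long side (deg)"""
    v,u=np.nonzero(q["z_map"]>0); w=world(q,np.c_[u,v],None,st)
    w=w[(w[:,2]>zlo)&(w[:,2]<zhi)&(np.hypot(w[:,0]-c[0],w[:,1]-c[1])<rad)]
    r=cv2.minAreaRect(w[:,:2].astype(np.float32)*1000); a=r[2] if r[1][0]>r[1][1] else r[2]-90
    print(len(w),"c",np.round(r[0],1),"size",np.round(r[1],1),"ang",round(a,1),"top",np.percentile(w[:,2],98).round(4)); return w
E
python3 - <<'E'
from h import *
st=sense();q=capture("wrist")
span(q,st,(.53,-.147),.09,.008); span(q,st,(.53,-.147),.09,.018)
E
```

```text
4227 c [ 527.1 -150.3] size [ 30.2 135.1] ang -24.6 top 0.0273
3653 c [ 527.3 -149.9] size [ 25.8 135.1] ang -24.8 top 0.0274
```

Emit:
drive_tool(
  rows=[
    [60,-9.8,-15,-12,0,0,0.114],
    [60,-9.8,-15,-12,0,0,0.114],
    [60,-9.8,-15,-12,0,0,0.114],
    [60,-9.8,-15,-12,0,0,0.114],
    [60,-9.8,-15,-12,0,0,0.114],
  ],
)

```text
time_s: 1.67
tcp_pos: [0.5755, -0.0755, 0.1812]
ee_rot: [[0.545, -0.839, 0.0], [-0.839, -0.545, 0.0], [0.0, -0.0, -1.0]]
wrist_force: [0.2, -1.3, 0.1]
gripper_width: 0.705
gripper_force: 0.0
```

Emit:
drive_tool(
  rows=[
    [60,-9.8,-15,-12,0,0,0.114],
    [60,-9.8,-15,-12,0,0,0.114],
    [60,-9.8,-15,-12,0,0,0.114],
    [60,-9.8,-15,-12,0,0,0.114],
    [60,-9.8,-15,-12,0,0,0.114],
  ],
)

```text
time_s: 2.08
tcp_pos: [0.5266, -0.1507, 0.1212]
ee_rot: [[0.911, -0.412, 0.001], [-0.412, -0.911, -0.0], [0.001, -0.0, -1.0]]
wrist_force: [0.7, -0.4, 0.1]
gripper_width: 0.603
gripper_force: 0.0
```

```bash
python3 - <<'E'
from h import *
st=sense();q=capture("wrist"); save("w1.png",q)
print(st["time_s"],np.round(st["tcp_pos"],4),np.degrees(np.arctan2(st["ee_rot"][1][0],st["ee_rot"][0][0])),np.array(st["joints"]).round(1))
span(q,st,(.527,-.15),.09,.008,.035); span(q,st,(.527,-.15),.09,.018,.035)
E
```

```text
2.0833 [ 0.5266 -0.1507  0.1212] -24.349168797113304 [  1.   21.4 -19.8   0.  -48.8  64.6]
5060 c [ 526.2 -150.9] size [ 29.6 135.9] ang -23.7 top 0.0272
4582 c [ 526.4 -150.1] size [ 25.2 135.8] ang -25.0 top 0.0273
```

View pics/w1.png

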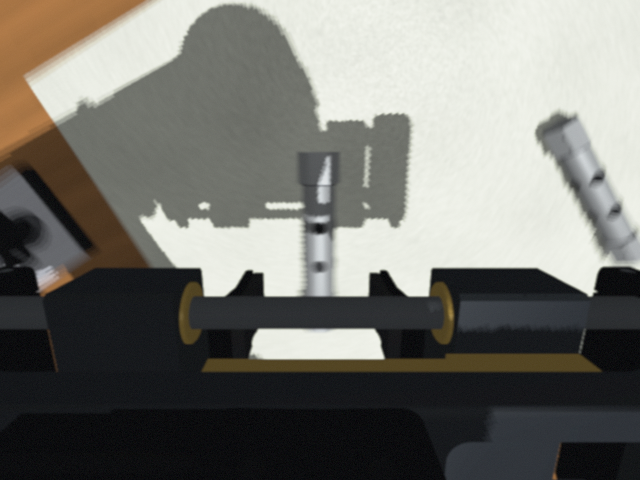

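The wrist view shows spanner_24's shank midway between the fingers (318,230). The tool is lined up, so I descend and grip.

Emit:
drive_tool(
  rows=[
    [60,0,0.4,-24,0,0,0],
    [60,0,0,-24,0,0,0],
    [60,0,0,-24,0,0,0],
    [60,0,0,-20,0,0,0],
    [60,0,0,-7,0,0,0],
  ],
)

```text
time_s: 2.55
tcp_pos: [0.5253, -0.1494, 0.0199]
ee_rot: [[0.908, -0.419, -0.005], [-0.419, -0.908, 0.0], [-0.005, 0.002, -1.0]]
wrist_force: [-0.9, -0.4, 0.7]
gripper_width: 0.6
gripper_force: 0.0
```

Emit:
drive_tool(
  rows=[
    [60,0,0,0,0,0,0],
    [20,0,0,0,0,0,0],
    [20,0,0,0,0,0,0],
    [20,0,0,0,0,0,0],
    [20,0,0,0,0,0,0],
  ],
)

```text
time_s: 2.97
tcp_pos: [0.5277, -0.1496, 0.0237]
ee_rot: [[0.909, -0.418, 0.002], [-0.418, -0.909, -0.0], [0.002, -0.001, -1.0]]
wrist_force: [0.3, -0.2, -0.9]
gripper_width: 0.383
gripper_force: 0.0
```

Emit:
drive_tool(
  rows=[
    [20,0,0,0,0,0,0],
    [20,0,0,5,0,0,0],
    [20,0,0,20,0,0,0],
    [20,0,0,40,0,0,0],
    [20,0,0,40,0,0,0],
  ],
)

```text
time_s: 3.38
tcp_pos: [0.5254, -0.1495, 0.1276]
ee_rot: [[0.909, -0.418, -0.005], [-0.418, -0.909, 0.0], [-0.004, 0.002, -1.0]]
wrist_force: [1.1, -1.3, -1.0]
gripper_width: 0.27
gripper_force: 30.0
```

Emit:
drive_tool(
  rows=[
    [20,-3.2,36.2,15.2,0,0,0.0674],
    [20,-3.2,36.2,15.2,0,0,0.0674],
    [20,-3.2,36.2,15.2,0,0,0.0674],
    [20,-3.2,36.2,15.2,0,0,0.0674],
    [20,-3.2,36.2,15.2,0,0,0.0674],
  ],
)

```text
time_s: 3.8
tcp_pos: [0.5099, 0.0328, 0.2047]
ee_rot: [[0.996, -0.091, -0.0], [-0.091, -0.996, 0.0], [-0.0, -0.0, -1.0]]
wrist_force: [0.9, 0.3, -2.2]
gripper_width: 0.264
gripper_force: 30.0
```

Emit:
drive_tool(
  rows=[
    [20,-3.2,36.2,15.2,0,0,0.0674],
    [20,-3.2,36.2,15.2,0,0,0.0674],
    [20,-3.2,36.2,15.2,0,0,0.0674],
    [20,0,0,0,0,0,0],
    [20,0,0,0,0,0,0],
  ],
)

```text
time_s: 4.22
tcp_pos: [0.501, 0.1419, 0.2501]
ee_rot: [[0.994, 0.111, 0.001], [0.111, -0.994, 0.001], [0.001, -0.001, -1.0]]
wrist_force: [0.9, -0.3, -2.8]
gripper_width: 0.269
gripper_force: 30.0
```

```bash
python3 - <<'E'
from h import *
st=sense();q=capture("wrist"); save("w2.png",q,(120,0,600,270),1.6)
print(st["time_s"],np.round(st["tcp_pos"],4),np.degrees(np.arctan2(st["ee_rot"][1][0],st["ee_rot"][0][0])),st["gripper_width"])
np.savez("w2.npz",T_tool_cam=q["T_tool_cam"],z_map=q["z_map"],frame=q["frame"],tcp_pos=st["tcp_pos"],ee_rot=st["ee_rot"],k=[q["fx"],q["fy"],q["cx"],q["cy"]])
span(q,st,(.606,.252),.09,.03); span(q,st,(.606,.252),.09,.036)
span(q,st,(.63,.046),.035,.03,.05);span(q,st,(.63,.046),.035,.017,.05)
span(q,st,(.625,.095),.055,.022,.05)
span(q,st,(.615,.15),.17,.008,.013); span(q,st,(.615,.15),.17,.008,.05)
E
```

```text
4.2167 [0.501  0.1419 0.2501] 6.386677654811953 0.2688554487914946
5978 c [611.1 225.7] size [150.4  89.4] ang 6.4 top 0.047
5329 c [611.1 225.7] size [150.4  89.4] ang 6.4 top 0.0472
679 c [630.1  46.5] size [51.2  9.5] ang 2.8 top 0.045
890 c [630.   47.1] size [50.1 21.3] ang 16.2 top 0.045
3327 c [626.2  88.2] size [104.5  94. ] ang 6.2 top 0.0441
12751 c [564.7 144.5] size [186.2 270. ] ang -83.5 top 0.0127
24178 c [579.2 146.1] size [231.7 270. ] ang -83.5 top 0.0459
```

View pics/w2.png

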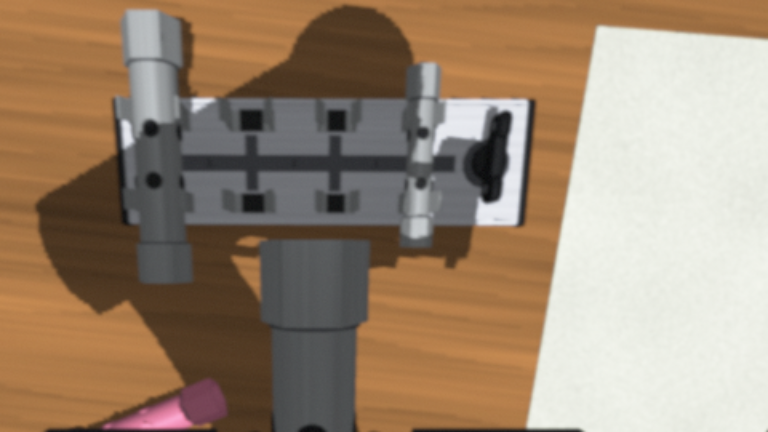

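The crop shows, left to right, the 28 spanner, the empty 24 clips (252,160), the empty 20 clips (337,160), the 16 spanner and the knob. The held spanner is in the foreground. I refine in the rail frame.

```bash
python3 - <<'E'
from h import *
d=np.load("w2.npz"); q=dict(T_tool_cam=d["T_tool_cam"],z_map=d["z_map"],fx=d["k"][0],fy=d["k"][1],cx=d["k"][2],cy=d["k"][3]); st=dict(tcp_pos=d["tcp_pos"],ee_rot=d["ee_rot"])
v,u=np.nonzero(q["z_map"]>0); W=world(q,np.c_[u,v],None,st)
a=np.radians(6.4); ex=np.array([np.cos(a),np.sin(a)]); ey=np.array([-np.sin(a),np.cos(a)]); o=np.array([.6184,.1508])
X=(W[:,:2]-o)@ex*1000; Y=(W[:,:2]-o)@ey*1000; Z=W[:,2]*1000
def f(n,x0,x1,y0,y1,z0,z1):
    m=(X>x0)&(X<x1)&(Y>y0)&(Y<y1)&(Z>z0)&(Z<z1); r=cv2.minAreaRect(np.c_[X[m],Y[m]].astype(np.float32)); print(n,m.sum(),np.round(r[0],1),np.round(r[1],1),round(r[2],2),"top",np.percentile(Z[m],98).round(1))
f("28",-90,90,80,125,34,60); f("16",-70,70,-78,-45,26,40); f("deck",-43,43,-142,140,7,14); f("knob",-35,35,-125,-85,30,50)
for s in(-25,25):
    for y in(-8,46): f(("clip",s,y),s-10,s+10,y-20,y+20,24,60)
W2=W[(Z>190)&(np.hypot(W[:,0]-.501,W[:,1]-.142)<.1)]; 
m=W2[:,2]<.26; r=cv2.minAreaRect(W2[m][:,:2].astype(np.float32)*1000); print("held",np.round(r[0],1),np.round(r[1],1),r[2],np.percentile(W2[m][:,2],[2,50,98]).round(3))
h=W2[m]
for x0 in range(500,580,10):
    k=h[(h[:,0]*1000>=x0)&(h[:,0]*1000<x0+10)]
    if len(k)>20: print(x0,(k[:,1].min()*1000).round(1),(k[:,1].max()*1000).round(1),(k[:,2].max()*1000).round(1))
E
```

```text
28 5267 [  1.1 101.9] [ 36.1 150.5] 89.82 top 47.2
16 2170 [  0.8 -60.6] [ 23.5 104.5] 89.9 top 39.1
deck 13340 [ 0.5 -0.3] [ 77.1 270. ] 0.06 top 13.4
knob 679 [-1.00e-01 -1.05e+02] [ 9.5 51.2] 86.4 top 45.0
('clip', -25, -8) 171 [-24.5  -8.5] [26.4 11.9] 89.78 top 43.2
('clip', -25, 46) 167 [-24.2  46.1] [31.1 12. ] 89.92 top 46.0
('clip', 25, -8) 197 [25.5 -8.4] [26.3 12.2] 90.0 top 43.6
('clip', 25, 46) 200 [25.6 46. ] [12.4 30.9] 0.18 top 46.0
held [518.4 144. ] [100.1  43.6] 6.398707389831543 [0.239 0.25  0.256]
500 130.9 164.9 260.0
510 121.5 156.5 260.0
520 132.6 157.1 252.8
530 133.9 158.5 253.1
540 132.5 162.9 254.6
550 132.7 163.7 254.6
560 134.2 164.3 254.4
```

Emit:
drive_tool(
  rows=[
    [20,22.6,10.9,-24,0,0,0],
    [20,22.6,10.9,-24,0,0,0],
    [20,22.6,10.9,-24,0,0,0],
    [20,22.6,10.9,-24,0,0,0],
    [20,22.5,11.1,-24,0,0,0],
  ],
)

```text
time_s: 4.68
tcp_pos: [0.6147, 0.1929, 0.1269]
ee_rot: [[0.994, 0.105, -0.002], [0.105, -0.994, -0.001], [-0.003, 0.001, -1.0]]
wrist_force: [0.5, -0.4, -1.4]
gripper_width: 0.266
gripper_force: 30.0
```

Emit:
drive_tool(
  rows=[
    [20,0,0,-20,0,0,0],
    [20,0,0,-20,0,0,0],
    [20,0,0,-10,0,0,0],
    [20,0,0,0,0,0,0],
    [20,0,0,0,0,0,0],
  ],
)

```text
time_s: 5.1
tcp_pos: [0.6142, 0.1935, 0.0789]
ee_rot: [[0.994, 0.107, -0.001], [0.107, -0.994, -0.001], [-0.001, 0.001, -1.0]]
wrist_force: [0.8, 0.3, -0.9]
gripper_width: 0.268
gripper_force: 30.0
```

Emit:
drive_tool(
  rows=[
    [20,0,0,0,0,0,0],
    [20,0,0,0,0,0,0],
  ],
)

```text
time_s: 5.27
tcp_pos: [0.6152, 0.1949, 0.0811]
ee_rot: [[0.994, 0.108, 0.003], [0.108, -0.994, 0.002], [0.003, -0.001, -1.0]]
wrist_force: [0.4, 0.4, -0.7]
gripper_width: 0.264
gripper_force: 30.0
```

```bash
python3 - <<'E'
from h import *
for i in range(4):
    st=sense();q=capture("wrist"); print(np.round(st["tcp_pos"],4),np.degrees(np.arctan2(st["ee_rot"][1][0],st["ee_rot"][0][0])).round(2),np.array(st["joints"]).round(2))
save("w3.png",q)
v,u=np.nonzero(q["z_map"]>0); W=world(q,np.c_[u,v],None,st)
a=np.radians(6.4); ex=np.array([np.cos(a),np.sin(a)]); ey=np.array([-np.sin(a),np.cos(a)]); o=np.array([.6184,.1508])
X=(W[:,:2]-o)@ex*1000; Y=(W[:,:2]-o)@ey*1000; Z=W[:,2]*1000
def f(n,x0,x1,y0,y1,z0,z1):
    m=(X>x0)&(X<x1)&(Y>y0)&(Y<y1)&(Z>z0)&(Z<z1)
    if m.sum()<5: return print(n,m.sum())
    r=cv2.minAreaRect(np.c_[X[m],Y[m]].astype(np.float32)); print(n,m.sum(),np.round(r[0],1),np.round(r[1],1),round(r[2],2),"top",np.percentile(Z[m],98).round(1))
f("heldhex",48,90,15,75,72,95);f("heldshank",20,42,15,75,65,95)
f("28hex",56,90,80,130,34,60); f("28shank",20,50,80,130,36,60); f("clip24",15,35,20,65,24,60); f("clip20",15,35,-28,15,24,60)
E
```

```text
[0.6152 0.1949 0.0811] 6.2 [ 3.192e+01  3.213e+01 -7.750e+00  2.000e-02 -4.993e+01  6.426e+01]
[0.615  0.1949 0.081 ] 6.21 [ 3.193e+01  3.214e+01 -7.760e+00  2.000e-02 -4.993e+01  6.426e+01]
[0.6148 0.195  0.0808] 6.21 [ 3.194e+01  3.214e+01 -7.770e+00  1.000e-02 -4.992e+01  6.426e+01]
[0.6147 0.195  0.0805] 6.21 [ 3.195e+01  3.216e+01 -7.780e+00  1.000e-02 -4.992e+01  6.426e+01]
heldhex 3255 [58.4 44.2] [28.7 20.8] 89.9 top 83.9
heldshank 2561 [31.  44.5] [23.8 22. ] 89.92 top 82.4
28hex 2283 [ 66.  100.5] [31.8 19.9] 89.74 top 46.6
28shank 3043 [ 35.  101.3] [36. 30.] 89.99 top 47.8
clip24 149 [26.  45.2] [12.1 31.6] 0.47 top 46.3
clip20 627 [25.6 -8.7] [27.6 12.2] 89.96 top 43.0
```

View pics/w3.png

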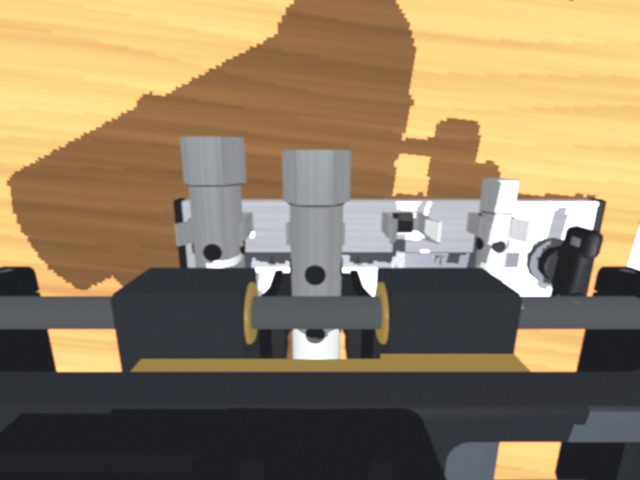

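Held spanner (317,270) is above the 24 clips and about 1 mm short in rail y. I correct that and press down.

Emit:
drive_tool(
  rows=[
    [20,-0.1,1,-5,0,0,0.003],
    [20,0,0,-8,0,0,0],
    [20,0,0,-5,0,0,0],
    [20,0,0,-4,0,0,0],
    [20,0,0,0,0,0,0],
  ],
)

```text
time_s: 5.88
tcp_pos: [0.6132, 0.1953, 0.0553]
ee_rot: [[0.994, 0.111, -0.003], [0.111, -0.994, -0.002], [-0.003, 0.001, -1.0]]
wrist_force: [0.1, -0.5, -1.8]
gripper_width: 0.267
gripper_force: 30.0
```

Emit:
drive_tool(
  rows=[
    [20,0,0,-4,0,0,0],
    [20,0,0,-4,0,0,0],
    [20,0,0,-4,0,0,0],
    [20,0,0,0,0,0,0],
  ],
)

```text
time_s: 6.22
tcp_pos: [0.6162, 0.1962, 0.0472]
ee_rot: [[0.994, 0.112, 0.005], [0.112, -0.994, 0.001], [0.005, -0.001, -1.0]]
wrist_force: [0.5, -0.5, 3.7]
gripper_width: 0.265
gripper_force: 30.0
```

Emit:
drive_tool(
  rows=[
    [20,0,0,-3,0,0,0],
    [20,0,0,-3,0,0,0],
    [20,0,0,-2,0,0,0],
    [20,0,0,0,0,0,0],
    [20,0,0,0,0,0,0],
  ],
)

```text
time_s: 6.63
tcp_pos: [0.6151, 0.1958, 0.0391]
ee_rot: [[0.994, 0.112, 0.002], [0.112, -0.994, 0.0], [0.002, 0.0, -1.0]]
wrist_force: [-1.6, -1.3, 8.4]
gripper_width: 0.267
gripper_force: 30.0
```

Emit:
drive_tool(
  rows=[
    [20,0,0,-2,0,0,0],
    [20,0,0,0,0,0,0],
    [20,0,0,0,0,0,0],
  ],
)

```text
time_s: 6.88
tcp_pos: [0.6152, 0.1959, 0.039]
ee_rot: [[0.994, 0.113, 0.003], [0.113, -0.994, -0.0], [0.003, 0.0, -1.0]]
wrist_force: [-3.9, -2.3, 17.1]
gripper_width: 0.266
gripper_force: 30.0
```

Emit:
drive_tool(
  rows=[
    [20,0,0,-2,0,0,0],
    [20,0,0,0,0,0,0],
    [20,0,0,0,0,0,0],
    [20,0,0,3.5,0,0,0],
    [20,0,0,0,0,0,0],
  ],
)

```text
time_s: 7.3
tcp_pos: [0.615, 0.1959, 0.039]
ee_rot: [[0.994, 0.112, 0.003], [0.112, -0.994, 0.001], [0.003, -0.0, -1.0]]
wrist_force: [-4.2, -0.9, 12.6]
gripper_width: 0.265
gripper_force: 30.0
```

```bash
cat >> h.py <<'E'
def railpts(q,st):
    v,u=np.nonzero(q["z_map"]>0); W=world(q,np.c_[u,v],None,st)
    a=np.radians(6.4); ex=np.array([np.cos(a),np.sin(a)]); ey=np.array([-np.sin(a),np.cos(a)]); o=np.array([.6184,.1508])
    return np.c_[(W[:,:2]-o)@ex*1000,(W[:,:2]-o)@ey*1000,W[:,2]*1000]
def f(P,n,x0,x1,y0,y1,z0,z1):
    m=(P>[x0,y0,z0]).all(1)&(P<[x1,y1,z1]).all(1)
    if m.sum()<5: return print(n,m.sum())
    r=cv2.minAreaRect(P[m][:,:2].astype(np.float32)); print(n,m.sum(),np.round(r[0],1),np.round(r[1],1),round(r[2],2),"top",np.percentile(P[m][:,2],98).round(1))
E
python3 - <<'E'
from h import *
st=sense();q=capture("wrist");P=railpts(q,st); print(st["tcp_pos"],st["wrist_force"])
f(P,"24hex",48,90,20,72,30,95);f(P,"24shank",33,42,25,72,30,95)
f(P,"28hex",56,90,80,130,34,60); f(P,"28shank",33,50,80,130,36,60)
f(P,"16hex",40,90,-75,-45,24,60);f(P,"deck",31,38,-30,10,5,20);f(P,"clip20",15,35,-28,15,24,60)
E
```

```text
[0.61496697 0.19593224 0.0390296 ] [-4.17279687 -0.94174012 12.55844639]
24hex 3371 [58.6 45.3] [21.2 28.9] 0.02 top 42.5
24shank 1075 [37.5 45.5] [33.   8.9] 89.87 top 41.2
28hex 3742 [ 65.9 100.5] [19.9 31.5] 0.05 top 46.6
28shank 2382 [ 41.5 100.7] [26.1 17. ] 89.9 top 45.1
16hex 1433 [ 46.6 -59.8] [13.  19.9] 0.08 top 34.4
deck 1100 [ 34.5 -10. ] [40.  7.] 90.0 top 16.9
clip20 1120 [25.8 -8.9] [28.2 12.9] 88.36 top 43.1
```

Same-shot comparison: the 24's shank top reads 41.2 and the 28's 45.1, against 40 and 44 nominal. The bias is the same +1.1 on both, so the 24 is seated. I release it and go for spanner_20.

Emit:
drive_tool(
  rows=[
    [41,0,0,0,0,0,0],
    [41,0,0,0,0,0,0],
    [41,0,0,0,0,0,0],
    [41,0,0,0,0,0,0],
    [41,0,0,10,0,0,0],
  ],
)

```text
time_s: 7.77
tcp_pos: [0.6125, 0.1949, 0.044]
ee_rot: [[0.994, 0.111, -0.005], [0.111, -0.994, -0.002], [-0.006, 0.002, -1.0]]
wrist_force: [-1.1, 0.1, 0.2]
gripper_width: 0.404
gripper_force: 0.0
```

Emit:
drive_tool(
  rows=[
    [41,0,0,25,0,0,0],
    [41,0,0,35,0,0,0],
    [55,-8,-27,30,0,0,0],
    [55,-11,-36,13,0,0,0],
    [55,-12,-38,0,0,0,0],
  ],
)

```text
time_s: 8.18
tcp_pos: [0.5855, 0.0954, 0.1545]
ee_rot: [[0.993, 0.114, 0.009], [0.114, -0.993, 0.003], [0.009, -0.002, -1.0]]
wrist_force: [0.5, -1.2, 0.1]
gripper_width: 0.52
gripper_force: 0.0
```

Emit:
drive_tool(
  rows=[
    [55,-12,-39,0,0,0,0],
    [55,-12,-39,0,0,0,0],
    [55,-12,-39,0,0,0,0],
    [55,-12,-39,0,0,0,0],
    [55,-12,-39,0,0,0,0],
  ],
)

```text
time_s: 8.6
tcp_pos: [0.5224, -0.1019, 0.1504]
ee_rot: [[0.994, 0.112, 0.001], [0.112, -0.994, -0.0], [0.001, 0.0, -1.0]]
wrist_force: [1.0, 0.5, 0.1]
gripper_width: 0.547
gripper_force: 0.0
```

Emit:
drive_tool(
  rows=[
    [55,-12,-39,0,0,0,0],
    [55,-12,-39,0,0,0,0],
    [55,-12,-39,0,0,0,0],
    [55,-12,-39,0,0,0,0],
    [55,-12,-39,0,0,0,0],
  ],
)

```text
time_s: 9.02
tcp_pos: [0.4624, -0.297, 0.1503]
ee_rot: [[0.994, 0.112, 0.001], [0.112, -0.994, -0.0], [0.001, 0.0, -1.0]]
wrist_force: [1.7, 0.5, 0.4]
gripper_width: 0.549
gripper_force: 0.0
```

Emit:
drive_tool(
  rows=[
    [55,-12,-39,0,0,0,0],
    [55,0,-14,0,0,0,0],
    [55,0,0,0,0,0,0],
    [55,0,0,0,0,0,0],
  ],
)

```text
time_s: 9.35
tcp_pos: [0.4509, -0.3488, 0.1496]
ee_rot: [[0.994, 0.109, -0.0], [0.109, -0.994, 0.0], [-0.0, -0.0, -1.0]]
wrist_force: [-0.5, 0.2, 1.0]
gripper_width: 0.547
gripper_force: 0.0
```

```bash
python3 - <<'E'
from h import *
st=sense();q=capture("wrist"); save("w4.png",q)
print(st["time_s"],np.round(st["tcp_pos"],4),np.degrees(np.arctan2(st["ee_rot"][1][0],st["ee_rot"][0][0])),np.array(st["joints"]).round(1))
span(q,st,(.475,-.345),.085,.007,.035); span(q,st,(.475,-.345),.085,.015,.035)
E
```

```text
9.35 [ 0.4509 -0.3488  0.1496] 6.274382409933033 [-21.4  21.5 -14.7  -0.  -53.8 117.7]
3976 c [ 473.7 -351. ] size [120.1  25.4] ang 11.0 top 0.0233
3591 c [ 473.7 -350.8] size [120.1  22.4] ang 11.0 top 0.0234
```

View pics/w4.png

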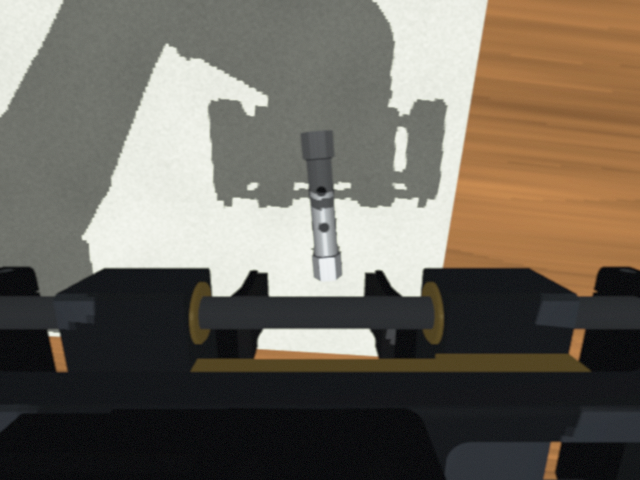

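Spanner_20 shows at (321,205), fully visible, 120 mm long, lying at 11°. I grip it.

Emit:
drive_tool(
  rows=[
    [55,8,-1,-20,0,0,0.027],
    [55,8,-1,-25,0,0,0.027],
    [55,6.8,0,-25,0,0,0.028],
    [55,0,0,-25,0,0,0],
    [55,0,0,-18,0,0,0],
  ],
)

```text
time_s: 9.82
tcp_pos: [0.4743, -0.348, 0.0348]
ee_rot: [[0.981, 0.195, -0.002], [0.195, -0.981, 0.001], [-0.002, -0.002, -1.0]]
wrist_force: [-0.2, -0.4, 0.3]
gripper_width: 0.551
gripper_force: 0.0
```

Emit:
drive_tool(
  rows=[
    [55,0,0,0,0,0,0],
    [55,0,0,0,0,0,0],
    [55,0,0,0,0,0,0],
  ],
)

```text
time_s: 10.07
tcp_pos: [0.4753, -0.3498, 0.038]
ee_rot: [[0.981, 0.194, 0.002], [0.194, -0.981, -0.001], [0.002, 0.002, -1.0]]
wrist_force: [-0.0, 0.2, 1.2]
gripper_width: 0.547
gripper_force: 0.0
```

Emit:
drive_tool(
  rows=[
    [55,-1,-1,-10,0,0,0],
    [55,0,0,-6.5,0,0,0],
    [55,0,0,0,0,0,0],
    [10,0,0,0,0,0,0],
    [10,0,0,0,0,0,0],
  ],
)

```text
time_s: 10.48
tcp_pos: [0.4729, -0.3514, 0.0203]
ee_rot: [[0.981, 0.192, -0.0], [0.192, -0.981, 0.0], [-0.0, -0.0, -1.0]]
wrist_force: [0.1, 0.4, -0.2]
gripper_width: 0.472
gripper_force: 0.0
```

Emit:
drive_tool(
  rows=[
    [10,0,0,0,0,0,0],
    [10,0,0,0,0,0,0],
    [10,0,0,0,0,0,0],
    [10,0,0,10,0,0,0],
    [10,0,0,25,0,0,0],
  ],
)

```text
time_s: 10.9
tcp_pos: [0.4705, -0.3501, 0.0526]
ee_rot: [[0.982, 0.191, -0.007], [0.191, -0.982, 0.004], [-0.007, -0.005, -1.0]]
wrist_force: [-0.4, 0.9, -1.2]
gripper_width: 0.222
gripper_force: 30.0
```

Emit:
drive_tool(
  rows=[
    [10,10,20,32,0,0,0],
    [10,10,34,12,0,0,0],
    [10,10,36,10,0,0,-0.02],
    [10,10,36,10,0,0,-0.02],
    [10,10,38,0,0,0,-0.02],
  ],
)

```text
time_s: 11.32
tcp_pos: [0.5245, -0.1862, 0.1223]
ee_rot: [[0.991, 0.132, 0.005], [0.132, -0.991, -0.001], [0.005, 0.002, -1.0]]
wrist_force: [0.6, -0.9, -0.3]
gripper_width: 0.217
gripper_force: 30.0
```

Emit:
drive_tool(
  rows=[
    [10,11,38,0,0,0,-0.02],
    [10,11,38,0,0,0,0],
    [10,11,38,0,0,0,0],
    [10,11,38,0,0,0,0],
    [10,11,38,0,0,0,0],
  ],
)

```text
time_s: 11.73
tcp_pos: [0.5781, 0.0047, 0.1201]
ee_rot: [[0.994, 0.113, 0.001], [0.113, -0.994, 0.0], [0.001, -0.0, -1.0]]
wrist_force: [0.1, -0.0, -0.5]
gripper_width: 0.223
gripper_force: 30.0
```

Emit:
drive_tool(
  rows=[
    [10,11,38,0,0,0,0],
    [10,11,38,0,0,0,0],
    [10,11,38,0,0,0,0],
    [10,10,23,0,0,0,0],
    [10,0,0,0,0,0,0],
  ],
)

```text
time_s: 12.15
tcp_pos: [0.6228, 0.1446, 0.1197]
ee_rot: [[0.993, 0.118, 0.003], [0.118, -0.993, 0.001], [0.003, -0.001, -1.0]]
wrist_force: [0.3, -0.4, -0.5]
gripper_width: 0.219
gripper_force: 30.0
```

Emit:
drive_tool(
  rows=[
    [10,0,0,-20,0,0,0],
    [10,0,0,-15,0,0,0],
    [10,0,0,0,0,0,0],
    [10,0,0,0,0,0,0],
    [10,0,0,0,0,0,0],
  ],
)

```text
time_s: 12.57
tcp_pos: [0.6216, 0.1394, 0.0853]
ee_rot: [[0.994, 0.113, 0.002], [0.113, -0.994, 0.0], [0.002, -0.0, -1.0]]
wrist_force: [-0.7, -0.8, -0.8]
gripper_width: 0.221
gripper_force: 30.0
```

```bash
python3 - <<'E'
from h import *
st=sense();q=capture("wrist");P=railpts(q,st); print(st["tcp_pos"],np.degrees(np.arctan2(st["ee_rot"][1][0],st["ee_rot"][0][0])))
f(P,"20hex",42,80,-35,17,65,110);f(P,"20shank",10,38,-35,17,65,110)
f(P,"24hex",48,90,28,65,30,60);f(P,"28hex",56,90,80,130,34,60)
f(P,"16hex",40,90,-75,-45,24,60);f(P,"clip20",15,35,-28,15,24,60);f(P,"clip16",15,35,-80,-40,20,60)
E
```

```text
[0.62155472 0.13943606 0.08534603] 6.493770519580885
20hex 2899 [ 52.6 -11.1] [21.1 25.4] 0.13 top 87.6
20shank 3685 [ 24.  -11.3] [40.5 28. ] 89.97 top 95.8
24hex 1993 [58.6 44.9] [21.1 28.8] 0.05 top 42.6
28hex 2244 [66.  97.5] [26.3 19.8] 89.77 top 46.6
16hex 815 [ 46.5 -60.6] [13.  20.6] 0.29 top 34.4
clip20 159 [25.7  3.2] [ 3.3 12.4] 88.44 top 43.4
clip16 1294 [ 25.  -60.7] [23.8 19.9] 89.8 top 40.0
```

Emit:
drive_tool(
  rows=[
    [10,-2.2,2.2,-5,0,0,0],
    [10,0,0,-10,0,0,0],
    [10,0,0,0,0,0,0],
    [10,0,0,0,0,0,0],
    [10,0,0,0,0,0,0],
  ],
)

```text
time_s: 13.03
tcp_pos: [0.6188, 0.1419, 0.069]
ee_rot: [[0.994, 0.113, -0.0], [0.113, -0.994, -0.0], [-0.0, 0.0, -1.0]]
wrist_force: [0.4, -0.4, -1.0]
gripper_width: 0.221
gripper_force: 30.0
```

```bash
python3 - <<'E'
from h import *
st=sense();q=capture("wrist");P=railpts(q,st); print(st["tcp_pos"],np.degrees(np.arctan2(st["ee_rot"][1][0],st["ee_rot"][0][0])))
f(P,"20hex",42,80,-35,17,55,110);f(P,"20shank",30,38,-35,17,55,110)
f(P,"24hex",48,90,28,65,30,60);f(P,"24shank",33,43,28,65,30,60)
f(P,"16hex",40,90,-75,-45,24,60);f(P,"16sh",32,35,-80,-40,20,60)
for x in (22,25,28): 
    m=(abs(P[:,0]-x)<2)&(P[:,1]>-30)&(P[:,1]<12)&(P[:,2]>30)&(P[:,2]<50); y=P[m][:,1]; print(x,len(y),np.histogram(y,np.arange(-30,13,3))[0])
E
```

```text
[0.61877324 0.14189093 0.06897024] 6.510622758251302
20hex 2586 [51.3 -8.4] [18.6 25.5] 0.08 top 71.2
20shank 790 [34.  -8.4] [ 8.  19.4] 0.04 top 69.6
24hex 2377 [58.6 44.9] [29.  21.1] 89.68 top 42.6
24shank 866 [38.  45.3] [23.5  9.9] 89.91 top 41.2
16hex 955 [ 46.5 -60.7] [12.9 20.8] 0.02 top 34.6
16sh 152 [ 33.5 -59.9] [17.  3.] 89.89 top 33.8
22 67 [ 0  0 17 20  0  0  0  0  0  0  0 30  0  0]
25 76 [ 0  0 23 23  0  0  0  0  0  0  1 29  0  0]
28 78 [ 0  0 23 24  0  0  0  0  0  0  3 28  0  0]
```

Emit:
drive_tool(
  rows=[
    [10,0,0,-8,0,0,0],
    [10,0,0,-6,0,0,0],
    [10,0,0,-4,0,0,0],
    [10,0,0,-4,0,0,0],
    [10,0,0,0,0,0,0],
  ],
)

```text
time_s: 13.5
tcp_pos: [0.6193, 0.1419, 0.048]
ee_rot: [[0.993, 0.114, 0.001], [0.114, -0.993, -0.001], [0.001, 0.001, -1.0]]
wrist_force: [-1.3, 0.3, 4.1]
gripper_width: 0.222
gripper_force: 30.0
```

Emit:
drive_tool(
  rows=[
    [10,0,0,-3,0,0,0],
    [10,0,0,-3,0,0,0],
    [10,0,0,-3,0,0,0],
    [10,0,0,0,0,0,0],
    [10,0,0,0,0,0,0],
  ],
)

```text
time_s: 13.92
tcp_pos: [0.6196, 0.142, 0.0382]
ee_rot: [[0.994, 0.113, 0.002], [0.113, -0.994, 0.0], [0.002, -0.0, -1.0]]
wrist_force: [2.6, -0.2, -2.0]
gripper_width: 0.217
gripper_force: 30.0
```

Emit:
drive_tool(
  rows=[
    [10,0,0,-2,0,0,0],
    [10,0,0,-2,0,0,0],
    [10,0,0,0,0,0,0],
    [10,0,0,0,0,0,0],
  ],
)

```text
time_s: 14.25
tcp_pos: [0.6191, 0.1418, 0.0362]
ee_rot: [[0.993, 0.114, 0.001], [0.114, -0.993, -0.001], [0.001, 0.001, -1.0]]
wrist_force: [-2.3, -2.0, 12.2]
gripper_width: 0.218
gripper_force: 30.0
```

Emit:
drive_tool(
  rows=[
    [10,0,0,-2,0,0,0],
    [10,0,0,-1,0,0,0],
    [10,0,0,0,0,0,0],
    [10,0,0,3,0,0,0],
    [10,0,0,1,0,0,0],
  ],
)

```text
time_s: 14.67
tcp_pos: [0.6189, 0.142, 0.0364]
ee_rot: [[0.994, 0.113, 0.001], [0.113, -0.994, 0.0], [0.001, -0.0, -1.0]]
wrist_force: [-0.0, -1.1, 4.2]
gripper_width: 0.226
gripper_force: 30.0
```

```bash
python3 - <<'E'
from h import *
st=sense();q=capture("wrist");P=railpts(q,st); print(st["tcp_pos"],st["wrist_force"])
f(P,"20hex",42,80,-35,17,25,60);f(P,"20shank",33,38,-35,17,25,60)
f(P,"24hex",48,90,28,65,30,60);f(P,"24shank",33,43,28,65,30,60)
f(P,"16hex",40,90,-75,-45,24,60);f(P,"16sh",32,34,-80,-40,20,60)
E
```

```text
[0.61887624 0.14197411 0.03635871] [-0.00657998 -1.13126511  4.15304173]
20hex 2582 [51.4 -8.4] [25.3 18.7] 90.0 top 38.6
20shank 499 [35.5 -8.3] [ 5.  19.3] 0.07 top 36.9
24hex 3543 [58.6 44.9] [28.9 21.2] 89.91 top 42.6
24shank 1280 [38. 45.] [10.  23.3] 0.07 top 41.0
16hex 1385 [ 46.5 -60.7] [21. 13.] 89.94 top 34.5
16sh 143 [ 33.  -60.1] [ 2.  16.2] 0.05 top 32.8
```

Spanner_20 is seated: shank top 36.9 against 36 nominal, with the same bias. I release and move over the knob.

Emit:
drive_tool(
  rows=[
    [36,0,0,0,0,0,0],
    [36,0,0,0,0,0,0],
    [36,0,0,0,0,0,0],
    [36,0,0,0,0,0,0],
    [36,0,0,10,0,0,0],
  ],
)

```text
time_s: 15.13
tcp_pos: [0.6169, 0.1412, 0.0425]
ee_rot: [[0.994, 0.113, -0.006], [0.113, -0.994, -0.002], [-0.006, 0.002, -1.0]]
wrist_force: [0.8, -0.1, 0.3]
gripper_width: 0.357
gripper_force: 0.0
```

Emit:
drive_tool(
  rows=[
    [36,0,0,25,0,0,0],
    [36,0,0,35,0,0,0],
    [34,2.5,-24,0,0,0,0],
    [34,3.5,-36,0,0,0,0],
    [34,3.8,-36,0,0,0,0],
  ],
)

```text
time_s: 15.55
tcp_pos: [0.6289, 0.046, 0.1066]
ee_rot: [[0.993, 0.116, 0.002], [0.116, -0.993, 0.001], [0.002, -0.001, -1.0]]
wrist_force: [0.4, -0.7, -0.3]
gripper_width: 0.341
gripper_force: 0.0
```

Emit:
drive_tool(
  rows=[
    [34,-50,0,40,0,0,0],
  ],
)

```text
out of range: a shift must lie within [-41.7, 41.7]
```

Emit:
drive_tool(
  rows=[
    [34,-25,0,30,0,0,0],
    [34,-25,0,30,0,0,0],
    [34,-10,0,10,0,0,0],
    [34,0,0,0,0,0,0],
    [34,0,0,0,0,0,0],
  ],
)

```text
time_s: 15.97
tcp_pos: [0.5687, 0.046, 0.1764]
ee_rot: [[0.994, 0.113, 0.002], [0.113, -0.994, 0.001], [0.002, -0.001, -1.0]]
wrist_force: [-0.1, -0.1, -0.0]
gripper_width: 0.342
gripper_force: 0.0
```

```bash
python3 - <<'E'
from h import *
st=sense();q=capture("wrist");P=railpts(q,st); print(st["time_s"],st["tcp_pos"],np.degrees(np.arctan2(st["ee_rot"][1][0],st["ee_rot"][0][0])))
save("w5.png",q)
f(P,"knob",-35,35,-125,-85,30,50);f(P,"knob tall",-35,35,-125,-85,36,50);f(P,"16",-70,70,-78,-45,26,40);f(P,"20",-70,70,-28,14,30,60);f(P,"20sh",-15,15,-28,14,25,60);f(P,"24",-80,80,28,64,30,60);f(P,"24sh",-15,15,28,64,25,60)
f(P,"20hexlow",-70,-45,-28,14,25,60);f(P,"20hexhi",45,70,-28,14,25,60);f(P,"24hexlow",-80,-50,28,64,25,60);f(P,"24hexhi",50,80,28,64,25,60);f(P,"28",-80,80,84,120,35,60)
E
```

```text
15.9667 [0.56867176 0.04603326 0.17636907] 6.501202493902093
knob 749 [   0.2 -105.5] [ 9.4 50.9] 86.31 top 44.9
knob tall 745 [   0.2 -105.4] [ 9.4 50.9] 85.97 top 44.9
16 2993 [  0.4 -60.3] [105.   23.4] 0.16 top 39.3
20 4115 [ 0.8 -8.5] [120.4  28.1] 0.01 top 42.2
20sh 960 [-0.1 -8.1] [21.1 29.7] 89.53 top 37.4
24 6119 [ 1.8 45.5] [ 32.  135.3] 89.56 top 44.4
24sh 1262 [ 0.  45.5] [30.1 25.9] 0.38 top 41.5
20hexlow 463 [-52.2  -8.3] [25.4 14.3] 89.82 top 38.8
20hexhi 691 [53.  -8.2] [25.4 15.9] 89.74 top 38.8
24hexlow 629 [-57.9  42.4] [23.8 15.9] 89.89 top 42.6
24hexhi 1044 [59.7 42.3] [23.9 19.4] 89.99 top 42.7
28 7655 [  0.8 102. ] [150.5  35.9] 0.0 top 47.0
```

View pics/w5.png

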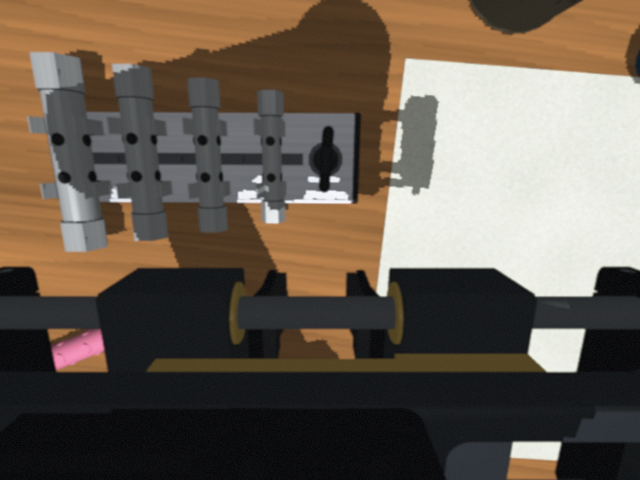

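All four spanners are seated in size order, level at both ends (285/210/140/75 px columns). The knob is at (325,157), blade about 3.7° clockwise of across. I pinch it at z of about 37.

Emit:
drive_tool(
  rows=[
    [34,20,0,-15,0,0,-0.022],
    [34,20,0,-15,0,0,-0.022],
    [34,20,0,-20,0,0,-0.022],
    [34,1.5,0,-25,0,0,0],
    [34,0,0,-20,0,0,0],
  ],
)

```text
time_s: 16.43
tcp_pos: [0.6305, 0.0458, 0.0762]
ee_rot: [[0.999, 0.047, -0.004], [0.047, -0.999, -0.001], [-0.004, 0.001, -1.0]]
wrist_force: [-1.0, 0.4, 0.2]
gripper_width: 0.343
gripper_force: 0.0
```

Emit:
drive_tool(
  rows=[
    [34,0,0,-12,0,0,0],
    [34,0,0,0,0,0,0],
    [34,0,0,0,0,0,0],
    [34,0,0,0,0,0,0],
  ],
)

```text
time_s: 16.77
tcp_pos: [0.631, 0.0462, 0.0691]
ee_rot: [[0.999, 0.048, 0.002], [0.048, -0.999, 0.0], [0.002, -0.0, -1.0]]
wrist_force: [0.1, 0.2, -0.7]
gripper_width: 0.339
gripper_force: 0.0
```

Emit:
drive_tool(
  rows=[
    [34,-0.6,0,-15,0,0,0],
    [34,0,0,-12,0,0,0],
    [34,0,0,-5,0,0,0],
    [34,0,0,0,0,0,0],
    [34,0,0,0,0,0,0],
  ],
)

```text
time_s: 17.18
tcp_pos: [0.6296, 0.0459, 0.0364]
ee_rot: [[0.999, 0.048, 0.0], [0.048, -0.999, -0.0], [0.0, 0.0, -1.0]]
wrist_force: [0.1, -0.3, 0.2]
gripper_width: 0.34
gripper_force: 0.0
```

Emit:
drive_tool(
  rows=[
    [5,0,0,0,0,0,0],
    [5,0,0,0,0,0,0],
    [5,0,0,0,0,0,0],
    [5,0,0,0,0,0,0],
    [5,0,0,0,0,0,0],
  ],
)

```text
time_s: 17.6
tcp_pos: [0.63, 0.0454, 0.0369]
ee_rot: [[0.999, 0.048, 0.001], [0.048, -0.999, -0.0], [0.001, 0.0, -1.0]]
wrist_force: [0.6, -4.3, 2.8]
gripper_width: 0.23
gripper_force: 30.0
```

Width 0.23 is 20 mm, so the tips are on the knob's neck and not its blade. I reopen, rise 6 mm and pinch again.

Emit:
drive_tool(
  rows=[
    [34,0,0,0,0,0,0],
    [34,0,0,2,0,0,0],
    [34,0,0,4.5,0,0,0],
    [34,0,0,0,0,0,0],
    [34,0,0,0,0,0,0],
  ],
)

```text
time_s: 18.02
tcp_pos: [0.6296, 0.0464, 0.0429]
ee_rot: [[0.999, 0.048, 0.001], [0.048, -0.999, 0.001], [0.001, -0.0, -1.0]]
wrist_force: [-0.1, 0.1, -0.0]
gripper_width: 0.336
gripper_force: 0.0
```

Emit:
drive_tool(
  rows=[
    [5,0,0,0,0,0,0],
    [5,0,0,0,0,0,0],
    [5,0,0,0,0,0,0],
    [5,0,0,0,0,0,0],
    [5,0,0,0,0,0,0],
  ],
)

```text
time_s: 18.43
tcp_pos: [0.6294, 0.0454, 0.0426]
ee_rot: [[0.999, 0.047, -0.0], [0.047, -0.999, -0.001], [-0.0, 0.001, -1.0]]
wrist_force: [0.5, -1.6, 0.7]
gripper_width: 0.098
gripper_force: 30.0
```

The blade is gripped at 8.5 mm. I turn clockwise.

Emit:
drive_tool(
  rows=[
    [5,0,0,0,0,0,-0.1],
    [5,0,0,0,0,0,-0.1],
    [5,0,0,0,0,0,-0.1],
    [5,0,0,0,0,0,-0.1],
    [5,0,0,0,0,0,-0.1],
  ],
)

```text
time_s: 18.85
tcp_pos: [0.6296, 0.0462, 0.0425]
ee_rot: [[0.897, -0.442, 0.0], [-0.442, -0.897, 0.001], [0.0, -0.001, -1.0]]
wrist_force: [0.5, 1.2, -0.5]
gripper_width: 0.106
gripper_force: 30.0
```

Emit:
drive_tool(
  rows=[
    [5,0,0,0,0,0,-0.1],
    [5,0,0,0,0,0,-0.1],
    [5,0,0,0,0,0,-0.1],
    [5,0,0,0,0,0,-0.1],
    [5,0,0,0,0,0,-0.1],
  ],
)

```text
time_s: 19.27
tcp_pos: [0.6302, 0.0469, 0.0425]
ee_rot: [[0.576, -0.818, 0.002], [-0.818, -0.576, 0.001], [-0.0, -0.002, -1.0]]
wrist_force: [1.1, 2.9, -2.2]
gripper_width: 0.1
gripper_force: 30.0
```

Emit:
drive_tool(
  rows=[
    [5,0,0,0,0,0,-0.1],
    [5,0,0,0,0,0,-0.1],
    [5,0,0,0,0,0,-0.1],
    [5,0,0,0,0,0,-0.1],
    [5,0,0,0,0,0,0],
  ],
)

```text
time_s: 19.68
tcp_pos: [0.6308, 0.0472, 0.0426]
ee_rot: [[0.215, -0.977, 0.003], [-0.977, -0.215, 0.002], [-0.001, -0.004, -1.0]]
wrist_force: [1.9, 4.1, -3.3]
gripper_width: 0.1
gripper_force: 30.0
```

```bash
python3 - <<'E'
from h import *
st=sense(); print(st["tcp_pos"],st["wrist_force"],st["moment"],np.degrees(np.arctan2(st["ee_rot"][1][0],st["ee_rot"][0][0])),np.array(st["joints"]).round(1))
E
```

```text
[0.6308461  0.04723189 0.04258152] [ 1.86376988  4.11071168 -3.26051295] [ 1.10847525 -0.87711656 -0.04278498] -77.58344532868198 [ 18.9  33.8 -11.5  -0.1 -44.5  -6.4]
```

Emit:
drive_tool(
  rows=[
    [5,0,-0.5,0,0,0,-0.06],
    [5,0,-0.5,0,0,0,-0.05],
    [5,0,0,0,0,0,-0.04],
    [5,0,0,0,0,0,0],
    [5,0,0,0,0,0,0],
  ],
)

```text
time_s: 20.1
tcp_pos: [0.631, 0.0472, 0.0426]
ee_rot: [[0.074, -0.997, 0.004], [-0.997, -0.074, 0.002], [-0.002, -0.004, -1.0]]
wrist_force: [2.6, 6.6, -4.3]
gripper_width: 0.098
gripper_force: 30.0
```

```bash
python3 - <<'E'
from h import *
st=sense(); print(st["tcp_pos"],st["wrist_force"],st["moment"],np.degrees(np.arctan2(st["ee_rot"][1][0],st["ee_rot"][0][0])))
E
```

```text
[0.63104774 0.04717403 0.04257395] [ 2.62793549  6.57400659 -4.27231842] [ 2.05591308 -0.74218898  0.50960503] -85.77171302350011
```

Emit:
drive_tool(
  rows=[
    [34,0,0,0,0,0,0],
    [34,0,0,0,0,0,0],
    [34,0,0,0,0,0,0],
    [34,0,0,15,0,0,0],
    [34,0,0,35,0,0,0],
  ],
)

```text
time_s: 20.52
tcp_pos: [0.6254, 0.0435, 0.088]
ee_rot: [[0.067, -0.998, -0.013], [-0.998, -0.067, -0.003], [0.002, 0.013, -1.0]]
wrist_force: [0.4, -0.1, 0.0]
gripper_width: 0.319
gripper_force: 0.0
```

Emit:
drive_tool(
  rows=[
    [34,0,10,38,0,0,0],
    [34,0,30,28,0,0,0],
    [34,0,30,28,0,0,0],
    [34,0,0,0,0,0,0],
    [34,0,0,0,0,0,0],
  ],
)

```text
time_s: 20.93
tcp_pos: [0.6299, 0.1161, 0.1888]
ee_rot: [[0.071, -0.997, 0.003], [-0.997, -0.071, 0.002], [-0.001, -0.004, -1.0]]
wrist_force: [-0.2, 0.1, -0.9]
gripper_width: 0.337
gripper_force: 0.0
```

```bash
python3 - <<'E'
from h import *
st=sense();q=capture("wrist");P=railpts(q,st); print(st["time_s"],st["tcp_pos"],st["wrist_force"])
save("w6.png",q)
f(P,"knob",-35,35,-138,-70,34,50);f(P,"16",-70,70,-78,-45,28,36);f(P,"16hi",40,60,-78,-45,24,50);f(P,"16lo",-60,-40,-78,-45,24,50)
p=capture("scene");P=railpts(p,None)
f(P,"20lo",-70,-45,-28,14,25,60);f(P,"20hi",45,70,-28,14,25,60);f(P,"24lo",-80,-50,28,64,25,60);f(P,"24hi",50,80,28,64,25,60);f(P,"28",-80,80,84,120,35,60)
E
```

```text
20.9333 [0.62987033 0.11612565 0.18884195] [-0.23042678  0.06680029 -0.8713323 ]
knob 770 [   0.8 -100.7] [61.1 61.2] 0.1 top 45.0
16 2136 [  1.  -60.9] [105.   18.7] 0.01 top 34.9
16hi 350 [ 46.8 -61. ] [20.3 13.5] 89.57 top 34.7
16lo 300 [-45.8 -61. ] [11.4 20. ] 0.09 top 34.5
20lo 44 [-51.6  -7.4] [13.1 22.1] 0.89 top 41.1
20hi 99 [55.1 -7.4] [24.7 19.1] 87.25 top 40.2
24lo 58 [-57.4  46.5] [14.4 29.2] 1.89 top 44.1
24hi 141 [62.  46.7] [28.9 23.4] 86.63 top 44.2
28 767 [  3.2 102.3] [ 34.6 153.3] 89.58 top 48.4
```

View pics/w6.png

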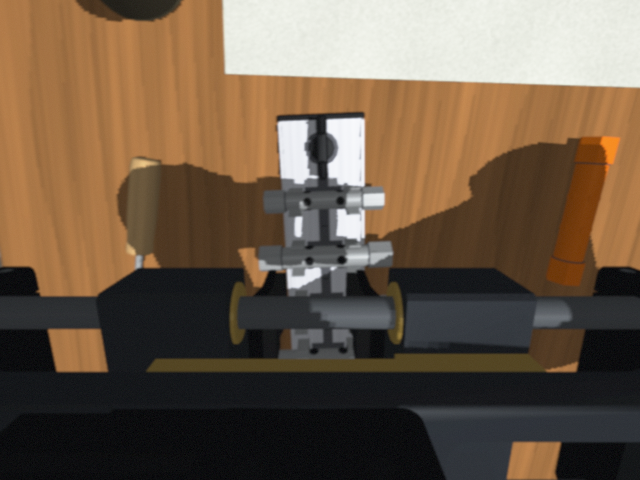

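The knob blade at (321,148) is in line with the rail, and the spanners are in place. I check its angle precisely.

```bash
python3 - <<'E'
from h import *
st=sense();q=capture("wrist");P=railpts(q,st)
f(P,"knob",-20,20,-138,-77,36,50); f(P,"deck",-43,43,-142,-85,7,14)
E
```

```text
knob 706 [   0.8 -105.7] [51.8  9. ] 89.49 top 45.2
deck 3859 [   0.6 -110.4] [50.8 77.4] 89.92 top 13.3
```

```bash
python3 -c "
from station import finish_job; print(finish_job())"
```

```text
the job is handed in; nothing more can be done
None
```

Both loose spanners are seated in their own clips in size order, the knob is turned clockwise to its stop and in line with the rail, and the job is handed in (about 21 s of the 64 s used; no verdict was returned).

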